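Pack the last bottle and close the gift case

TASK

Finish this gift case: lay the bottle from the white cradle gently into the empty recess, with its cap towards the lid's hinge like the two bottles already packed, then lower the hinged lid gently, without slamming it, until it is fully shut. Leave the two packed bottles in place and do not disturb the standing bottles or the stack of sleeves.

Things in the scene. Friction and masses are not known exactly. Their poses are not given: they have to be found in the camera images.
- case: Fixed orange gift case. Base 137 (x) x 254 (y) mm, rim 30 mm high, walls 6 mm, inner floor 6 mm above the bench. Origin: centre of underside; -x is the front (robot side), hinge along the +x rim. Three recesses at y = -72, 0, +72 mm, each a channel 36 mm wide, 125 mm long along x, between flat ribs 7 mm above the inner floor; a bottle lies on the floor. Which recess is empty varies.
- lid (a joint): Lid angle: 0 = fully shut, grows as it opens; starts at 1.65 to 1.85 rad (a little past upright), stop at 1.9. The lid is an inverted tray, 137 x 254 mm, 27 mm high, about 0.22 kg. A stiff friction hinge keeps it at any angle; 1 to 3.5 N at its front edge moves it. Shut, it sits on the base rim, its flat outer face 57.5 mm above the bench.
- lid_hinge (a point): Middle of the hinge line, on the rear (+x) rim of the base, 30.5 mm above the bench; axis along the case's y. A lid point that is a in front of and h above the hinge when shut is, at lid angle t, a*cos(t) - h*sin(t) in front of and a*sin(t) + h*cos(t) above it. The lid's outer face is at h = 27 mm, a = 0 to 137 mm.
- lid_tab (a point): Centre of the projecting part of the brass pull tab in the middle of the lid's front edge: 40 mm wide along y, 8 mm thick, standing 25 mm beyond the edge (a = 137 to 162 mm, h = 19 to 27 mm, flush with the outer face). With the lid open it points up.
- recess: The bare dark floor of the empty recess; origin at the centre of its floor, axes as the case's (x towards the hinge). A bottle lying in it has its axis 20 mm above this point and along x, its cap towards +x.
- bottle: The bottle to pack: dark brown glass bottle with a tan and orange label, body 40 mm diameter and 80 mm long, brass cap 24 mm diameter and 30 mm long, 110 mm overall, about 120 g. Lies level in the cradle. Origin at mid length on its axis, x along the axis towards the cap (body from x = -55 to +25 mm, cap from +25 to +55 mm); centre of mass about x = -10 mm. Its roll about x is of no matter.
- bottle_cap (a point): Centre of the end face of that bottle's cap, 55 mm from the bottle's origin.
- cradle: Fixed white plastic cradle holding the bottle at the start, 125 (along the bottle) x 66 mm, floor 6 mm above the bench, two 15 mm wide ribs rising 7 mm above that floor beside the bottle; the bottle's axis is 26 mm above the bench.
- packed_a: A packed bottle, same kind and axes as the one to pack, lying in its recess with the cap towards the hinge.
- packed_b: The other packed bottle, likewise.
- stand_a: Bystander: same kind of bottle standing upright on the bench, 110 mm tall; origin at the centre of its underside.
- stand_b: Bystander: another standing bottle, likewise.
- sleeves: Bystander: stack of flat cardboard sleeves, 100 x 70 x 25 mm; origin at the centre of its underside.
Not all that is in view belongs to the job. What is shaped like the bottle but pink is not meant.

How it is judged:
By the outcome, as a careful person would: the job done as asked, in the order asked, and still so for the second after the job is handed in, with the robot touching nothing.
It also fails if it takes over 51 s, if anything falls off the work surface, if the arm or the gripper's body presses on something with over 40 N, if the wrist force passes 120 N, or if a joint passes its speed limit or range.

ROBOT

A 7-joint arm with a two-finger parallel gripper is mounted at the origin on the work surface. World frame = base frame: x ahead of the robot, y to its left, z up, the work surface at z = 0. Lengths are in m, angles in rad, forces in N, time in s.
With the tool pointing down it reaches from about 0.4 to 0.875 m from the base axis. Payload 19.3 kg.
Tool frame: the origin (TCP) lies midway between the tips of the shut fingers; the grasp point (between the pads) lies 19 mm behind it; z points along the fingers, y is the line along which they close (so a half turn about z gives the same grasp; the last joint's range is limited). The gripper opens to 85 mm and grips with 20 to 120 N. Pads are 22 mm wide; open, the fingers measure 114 mm over their backs; the gripper's body (76 mm by 85 mm) begins 54 mm behind the grasp point. The pads swing forward as they close: fully open they stand 13 mm farther back than shut.
Start: joints at [-1.292, 0.521, -0.036, 1.599, 0.021, 1.021, -0.113], TCP at [0.214, 0.587, 0.231] pointing down, gripper open.
Joint ranges: [-2.91, 2.91], [-0.3, 2.13], [-1.5, 1.42], [0.17, 2.43], [-1.26, 4.41], [0.16, 1.93], [-2.52, 2.52]. Speed limits (rad/s): [1.89, 1.89, 2.39, 2.39, 3.01, 3.01, 3.01].

INTERFACE

Orientations are given as [roll, pitch, yaw] about the fixed x, y, z axes, in that order (R = Rz(yaw) Ry(pitch) Rx(roll)).
In Python, from workcell import telemetry, grab_frame, calibration, bot, outline_of, landmark_of gives the robot as it stands. The module is installed in compiled form; this text tells all that it offers.
- The arm moves only by the shell command python3 -m inch 'ROWS' [FORCE]. ROWS is JSON, a list of rows, each a list of 7 numbers: the shift along the tool's x, y, z in m, then the turn, a rotation vector about the tool's x, y, z in rad, then the closure, from 0 (fully open) to 1 (shut). A call has 1 to 5 rows; each row shifts and turns the commanded pose from where the row before left it, along the tool's axes as they then stand; what a row does not reach is not made up. A row lasts 1/10 s, in which the tool goes at most 50 mm and 8.59 degrees, less where a joint would pass 70% of its speed; a pose out of reach is approached as far as the arm can. A call is refused whole if a number of a shift passes 0.05 or a number of a turn 0.15, either way. A call with a gripper value outside its range is refused whole. The fingers move at their own pace and stop on an object; FORCE is the grip in N (left out, the last holds). Time passes only in rows, so rows that do not move let the fingers close. It gives the time, the measured TCP pose, the force, the opening and the grip force at its end, in the units of the state.
- telemetry.observe(): the state, without advancing time (a new reading comes with each control period).
- grab_frame(name): name is "side" or "top" or "wrist"; returns the picture (480x640x3 uint8, red, green, blue); there is no depth.
- calibration(name): a dict with "fovy" (degrees; the focal length in pixels is half the picture's height over the tangent of half this angle, whatever the lens; pixels are square), "cx", "cy" (the principal point, pixels), "pose" (4x4, takes a point from camera to world coordinates). Camera axes: x right, y down, z forward; pixel columns grow to the right and rows downward; lengths in m; the calibration is good to about 2 mm. A picture is of the moment at which its call begins: read the wrist's pose just before it. calibration takes no time and is no camera call; for the wrist camera it gives the pose at the moment of the call.
- bot.job_done(): hands the job in; it is judged then, once.
Trained networks look in the newest picture that a camera, given by its name, has taken for a name from the list of things; names that differ only in an ending like _2 or _b are one class to them, and where a whole thing is asked for, a point or a joint stands for the part that bears it (a point fixed in the world has none). Each returns a list of dicts, best first, with "score" (0 to 1); they miss things now and then, are a little off and sometimes report something else, mostly with a low value. They report only what shows in the picture. A call takes as long as a camera call. They do not tell look-alikes from the thing itself.
- outline_of(label, camera): "region" (480x640 bool, what is visible of it) and "rect" ([left, top, right, bottom] in pixels, round what is visible of it).
- landmark_of(label, camera): "xy" ([column, row] in pixels: a listed point, or the origin of a listed thing).
The state is a dict: "clock": time; "qpos": joint angles; "qd": joint speeds; "joint_efforts": joint torques, N m; "position": TCP position; "tool_rot": TCP orientation; "force": force on the tool from outside, world axes, zero at the start; "moment": the same for the moment, N m; "grip_width": finger opening in m; "finger_force": force on a finger pad.
Only numpy, scipy, OpenCV 4.12 (cv2) and the standard library are available. Lean on these libraries where they do the work, as an engineer would, in place of code of your own. Each camera call takes 0.05 s, during which the arm holds its last target. There are 200 camera calls.

## Working session

There is one attempt and no reset: what is moved stays moved. The work goes in short steps, Python scripts to look and compute and a shell command to move; the robot and the scene stay as the last step left them, time stands still between calls to the robot, and variables do not carry over. Pictures are saved under pics/ and viewed, at most 10 in all, crops included, and the job is handed in when it is done.

```bash
mkdir -p pics
cat > h.py <<'E'
import numpy as np, cv2
from workcell import telemetry, grab_frame, calibration, bot, outline_of, landmark_of
def ray(cam,uv,c=None):
    c=c or calibration(cam); f=240/np.tan(np.radians(c["fovy"])/2); T=np.array(c["pose"])
    d=T[:3,:3]@np.array([(uv[0]-c["cx"])/f,(uv[1]-c["cy"])/f,1]); return T[:3,3],d
def atz(cam,uv,z,c=None):
    o,d=ray(cam,uv,c); return o+d*(z-o[2])/d[2]
def proj(cam,p):
    c=calibration(cam); f=240/np.tan(np.radians(c["fovy"])/2); T=np.array(c["pose"])
    q=T[:3,:3].T@(np.array(p)-T[:3,3]); return [c["cx"]+f*q[0]/q[2],c["cy"]+f*q[1]/q[2]]
E
python3 - <<'E'
from h import *
a=grab_frame("top");b=grab_frame("side")
cv2.imwrite("pics/top.png",a[...,::-1]);cv2.imwrite("pics/side.png",b[...,::-1])
for cam in ("top","side"):
    for n,z in (("bottle",.026),("bottle_cap",.026),("recess",.006),("lid_hinge",.0305),("lid_tab",.18),("case",0),("cradle",0),("packed_a",.026),("stand_a",0),("sleeves",0)):
        for d in landmark_of(n,cam)[:4]:
            print(cam,n,round(d["score"],2),np.round(d["xy"]),np.round(atz(cam,d["xy"],z),3))
print(telemetry.observe())
for c in("top","side"):print(np.round(calibration(c)["pose"],3).tolist(),calibration(c)["fovy"])
E
```

```text
top bottle 0.94 [170. 304.] [0.343 0.383 0.026]
top bottle 0.75 [164. 244.] [0.503 0.402 0.026]
top bottle 0.67 [238. 324.] [0.288 0.202 0.026]
top bottle 0.66 [217. 260.] [0.459 0.26  0.026]
top bottle_cap 0.9 [184. 285.] [0.393 0.349 0.026]
top bottle_cap 0.81 [258. 336.] [0.254 0.151 0.026]
top bottle_cap 0.69 [224. 243.] [0.504 0.239 0.026]
top bottle_cap 0.59 [152. 226.] [0.553 0.435 0.026]
top recess 0.93 [335. 241.] [ 0.506 -0.059  0.006]
top lid_hinge 0.66 [338. 213.] [ 0.579 -0.069  0.03 ]
top lid_tab 0.68 [341. 190.] [ 0.614 -0.071  0.18 ]
top case 0.62 [331. 238.] [ 0.516 -0.05   0.   ]
top cradle 0.93 [217. 262.] [0.455 0.263 0.   ]
top packed_a 0.95 [306. 235.] [0.522 0.02  0.026]
top packed_a 0.7 [357. 243.] [ 0.497 -0.117  0.026]
top packed_a 0.4 [246. 189.] [0.652 0.179 0.026]
top stand_a 0.8 [243. 189.] [0.655 0.191 0.   ]
top stand_a 0.5 [192. 175.] [0.698 0.334 0.   ]
top sleeves 0.64 [466. 287.] [ 0.377 -0.413  0.   ]
side bottle 0.87 [186. 196.] [0.351 0.376 0.026]
side bottle 0.78 [194. 242.] [0.293 0.186 0.026]
side bottle 0.78 [237. 174.] [0.506 0.399 0.026]
s
[... 1072 characters left out ...]
ray([-3.46107030e-03, -9.26852703e+01,  1.97627552e+00, -3.70263791e+01,
        1.79785030e-02,  1.45160953e-03,  3.78533753e-05]), 'position': array([0.21364369, 0.58732952, 0.23126008]), 'tool_rot': array([-3.14150235e+00,  2.47981326e-05,  2.79270753e+00]), 'force': array([ 0.02742055, -0.36832984,  0.22814213]), 'moment': array([-0.01384908,  0.03001925, -0.04689509]), 'finger_force': 0.0, 'grip_width': 0.0851473335088051}
[[-0.016, -0.994, 0.113, 0.316], [-1.0, 0.017, 0.002, -0.013], [-0.003, -0.112, -0.994, 1.692], [0.0, 0.0, 0.0, 1.0]] 42.20656433003177
[[0.828, -0.345, 0.441, 0.016], [-0.56, -0.491, 0.667, -0.737], [-0.014, -0.8, -0.6, 0.721], [0.0, 0.0, 0.0, 1.0]] 49.59526422654794
```

View pics/top.png

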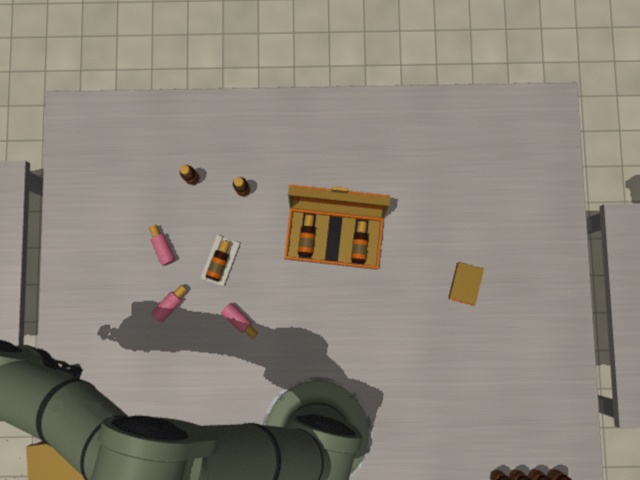

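View pics/side.png

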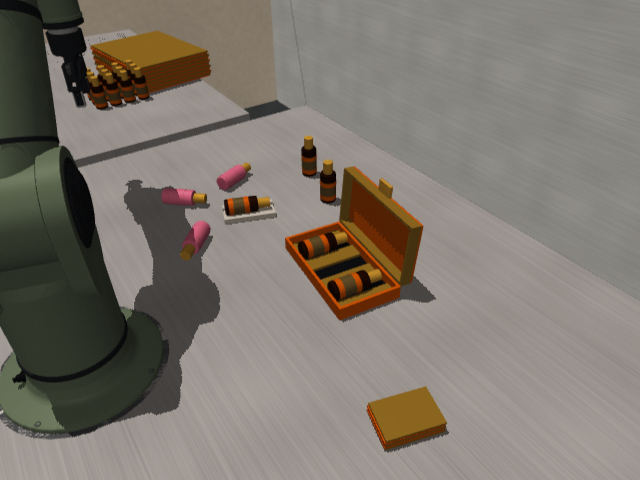

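Top view: the brown bottle lies in the white cradle at (217,260) and the empty dark recess is at (335,240), in the middle. The lid is open, with its tab at (341,190).
Possible mix-ups are the pink bottles at (162,245), (170,303) and (238,320), the packed brown ones at (306,235) and (359,242), and the standing ones at (189,175) and (241,186). By the description I choose the one at (217,260), and check it in a crop.

Run:
```python
from h import *
a=cv2.imread("pics/top.png"); cv2.imwrite("pics/crop.png",cv2.resize(a[175:295,150:400],None,fx=3,fy=3,interpolation=cv2.INTER_CUBIC))
grab_frame("top")
for n,z in (("cradle",.008),("recess",.006),("bottle",.026)):
  for d in outline_of(n,"top")[:4]:
    ys,xs=np.nonzero(d["region"]); P=np.array([atz("top",(u,v),z)[:2] for u,v in zip(xs,ys)])
    r=cv2.minAreaRect((P*1000).astype(np.float32)); b=cv2.boxPoints(r); e=max(b[1]-b[0],b[2]-b[1],key=np.linalg.norm)
    print(n,round(d["score"],2),np.round(r[0]),np.round(r[1]),"yaw",round(float(np.arctan(e[1]/e[0])),3))
T=np.array(calibration("wrist")["pose"]);s=telemetry.observe();print(np.round(T,3).tolist(),calibration("wrist")["fovy"])
Rz=np.array([[np.cos(2.793),np.sin(2.793),0],[np.sin(2.793),-np.cos(2.793),0],[0,0,-1]])
print(Rz.T@(np.array([.456,.257,.20])-s["position"]))
```

```text
cradle 0.82 [460. 255.] [ 70. 128.] yaw -0.361
recess 0.87 [511. -54.] [ 34. 110.] yaw -0.13
recess 0.62 [619. -69.] [280.  74.] yaw 1.459
bottle 0.96 [502. 411.] [113.  45.] yaw 0.412
bottle 0.95 [457. 255.] [ 39. 107.] yaw -0.36
bottle 0.88 [293. 201.] [108.  39.] yaw 0.779
bottle 0.7 [346. 385.] [ 41. 112.] yaw -0.748
[[0.342, 0.894, 0.29, 0.14], [0.94, -0.325, -0.105, 0.614], [0.0, 0.309, -0.951, 0.375], [0.0, 0.0, 0.0, 1.0]] 58.56966223391155
[-0.34063198 -0.22769416  0.03130519]
```

View pics/crop.png

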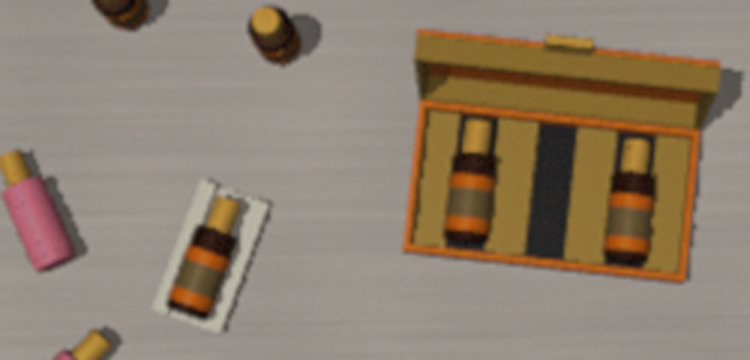

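The crop confirms it: a brown bottle with a tan and orange label at crop (203,262) in the white cradle, cap up and to the right, towards (228,210). The recess is empty at crop (552,190). Moving above the bottle.

```bash
python3 -m inch '[[-0.034,-0.023,0.003,0,0,0,0],[-0.034,-0.023,0.003,0,0,0,0],[-0.034,-0.023,0.003,0,0,0,0],[-0.034,-0.023,0.003,0,0,0,0],[-0.034,-0.023,0.003,0,0,0,0]]'
python3 -m inch '[[-0.034,-0.023,0.003,0,0,0,0],[-0.034,-0.023,0.003,0,0,0,0],[-0.034,-0.023,0.003,0,0,0,0],[-0.034,-0.023,0.003,0,0,0,0],[-0.034,-0.023,0.003,0,0,0,0]]'
python3 -m inch '[[0,0,0,0,0,0,0],[0,0,0,0,0,0,0]]'
python3 - <<'E'
from h import *
s=telemetry.observe();c=calibration("wrist");a=grab_frame("wrist");cv2.imwrite("pics/w1.png",a[...,::-1])
print(s["position"],s["tool_rot"],s["qpos"])
for n in("bottle","bottle_cap"):
  for d in landmark_of(n,"wrist")[:3]: print(n,round(d["score"],2),np.round(d["xy"]),atz("wrist",d["xy"],.026,c).round(4))
for n,z in(("bottle",.026),("cradle",.008)):
 for d in outline_of(n,"wrist")[:2]:
    ys,xs=np.nonzero(d["region"]); P=np.array([atz("wrist",(u,v),z,c)[:2] for u,v in zip(xs,ys)])
    r=cv2.minAreaRect((P*1000).astype(np.float32)); b=cv2.boxPoints(r); e=max(b[1]-b[0],b[2]-b[1],key=np.linalg.norm)
    print(round(d["score"],2),np.round(r[0]),np.round(r[1]),"yaw",round(float(np.arctan(e[1]/e[0])),3))
E
```

```text
clock: 1.8
position: [0.3348, 0.4198, 0.2163]
tool_rot: [3.141, 0.0, 2.793]
force: [0.6, 0.5, 0.4]
grip_width: 0.0854
finger_force: 0.0
clock: 2.3
position: [0.4554, 0.2536, 0.2014]
tool_rot: [3.141, 0.0, 2.793]
force: [1.3, 1.5, 0.5]
grip_width: 0.0853
finger_force: 0.0
clock: 2.5
position: [0.4549, 0.2545, 0.2013]
tool_rot: [3.142, -0.0, 2.791]
force: [-0.3, 0.8, 0.7]
grip_width: 0.0851
finger_force: 0.0
[0.45485133 0.25445979 0.20130881] [ 3.14158723e+00 -2.97300045e-05  2.79095757e+00] [-0.65485137  0.39544505  0.04051103  1.9057327  -0.02097443  0.84082831
  0.61668554]
bottle 0.89 [322. 216.] [0.4622 0.2529 0.026 ]
bottle 0.82 [534. 197.] [0.5037 0.4093 0.026 ]
bottle 0.79 [163.  22.] [0.2985 0.1988 0.026 ]
bottle_cap 0.9 [575. 245.] [0.5527 0.4318 0.026 ]
bottle_cap 0.64 [321. 282.] [0.514  0.2336 0.026 ]
bottle_cap 0.6 [416.  74.] [0.3885 0.3495 0.026 ]
0.72 [462. 254.] [ 41. 117.] yaw -0.367
0.72 [368. 368.] [39. 62.] yaw -0.769
0.8 [463. 254.] [ 68. 128.] yaw -0.363
```

View pics/w1.png

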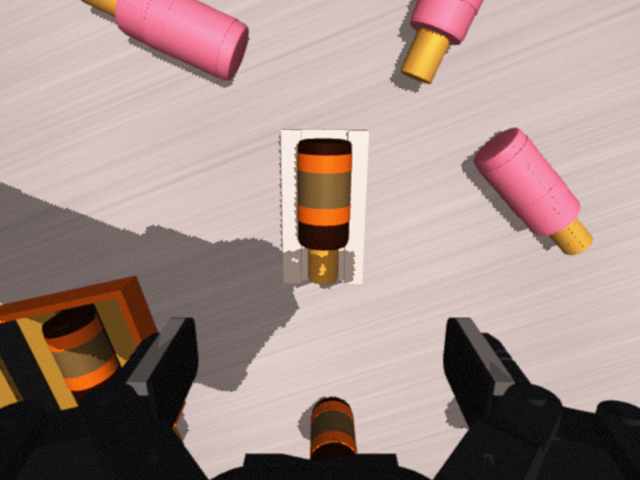

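The wrist view shows the brown bottle in the cradle at (323,195), between the fingers' line, with its cap at (322,265). Descending and gripping.

```bash
python3 -m inch '[[0.0027,0.0017,0.03,0,0,0.013,0],[0,0,0.035,0,0,0,0],[0,0,0.035,0,0,0,0],[0,0,0.035,0,0,0,0],[0,0,0.025,0,0,0,0]]'
python3 -m inch '[[0,0,0.01,0,0,0,0],[0,0,0.01,0,0,0,0],[0,0,0.005,0,0,0,0],[0,0,0.004,0,0,0,0],[0,0,0,0,0,0,0]]'
python3 -m inch '[[0,0,0,0,0,0,1],[0,0,0,0,0,0,1],[0,0,0,0,0,0,1],[0,0,0,0,0,0,1],[0,0,0,0,0,0,1]]' 35
```

```text
clock: 3.25
position: [0.4516, 0.2579, 0.0394]
tool_rot: [-3.141, -0.001, 2.781]
force: [0.7, -0.1, 0.3]
grip_width: 0.0856
finger_force: 0.0
clock: 3.75
position: [0.4528, 0.2577, 0.0126]
tool_rot: [3.141, 0.0, 2.78]
force: [-0.3, -0.3, 0.1]
grip_width: 0.0853
finger_force: 0.0
clock: 4.25
position: [0.4527, 0.2574, 0.0128]
tool_rot: [3.141, 0.0, 2.78]
force: [-1.7, -2.3, 9.2]
grip_width: 0.0393
finger_force: 34.1
```

```bash
python3 -m inch '[[0,0,-0.01,0,0,0,1],[0,0,-0.03,0,0,0,1],[0,0,-0.04,0,0,0,1],[0,0,-0.04,0,0,0,1],[0,0,-0.04,0,0,-0.108,1]]'
python3 -m inch '[[0,0,-0.037,0,0,-0.109,1],[-0.013,-0.043,0,0,0,0,1],[-0.013,-0.043,0,0,0,0,1],[-0.013,-0.043,0,0,0,0,1],[-0.013,-0.043,0,0,0,0,1]]'
python3 -m inch '[[0,0,0,0,0,0,1],[0,0,0,0,0,0,1],[0,0,0,0,0,0,1]]'
python3 - <<'E'
from h import *
s=telemetry.observe();c=calibration("wrist");a=grab_frame("wrist");cv2.imwrite("pics/w2.png",a[...,::-1])
print(s["position"],s["tool_rot"],s["qpos"])
for n,z in (("recess",.006),("packed_a",.026),("lid_hinge",.0305),("case",0)):
  for d in landmark_of(n,"wrist")[:3]: print(n,round(d["score"],2),np.round(d["xy"]),atz("wrist",d["xy"],z,c).round(4))
for n,z in(("recess",.006),("packed_a",.026)):
 for d in outline_of(n,"wrist")[:3]:
    ys,xs=np.nonzero(d["region"]); P=np.array([atz("wrist",(u,v),z,c)[:2] for u,v in zip(xs,ys)])
    r=cv2.minAreaRect((P*1000).astype(np.float32)); b=cv2.boxPoints(r); e=max(b[1]-b[0],b[2]-b[1],key=np.linalg.norm)
    print(n,round(d["score"],2),np.round(r[0]),np.round(r[1]),"yaw",round(float(np.arctan(e[1]/e[0])),3))
E
```

```text
clock: 4.75
position: [0.4522, 0.2574, 0.1745]
tool_rot: [-3.142, 0.0, 2.888]
force: [0.1, 0.3, -1.7]
grip_width: 0.0391
finger_force: 35.8
clock: 5.25
position: [0.479, 0.078, 0.2101]
tool_rot: [3.141, 0.001, 2.997]
force: [1.3, 0.7, -0.3]
grip_width: 0.0388
finger_force: 35.9
clock: 5.55
position: [0.4791, 0.0806, 0.2096]
tool_rot: [3.141, 0.0, 2.998]
force: [-0.5, 0.1, -1.2]
grip_width: 0.0392
finger_force: 35.9
[0.47907424 0.08055661 0.2096447 ] [3.14115225e+00 1.71547998e-04 2.99764805e+00] [-0.31679463  0.33011652  0.03547833  1.98306771 -0.0160535   0.82832699
  1.15447175]
recess 0.55 [174. 261.] [ 0.5158 -0.0538  0.006 ]
packed_a 0.88 [250. 269.] [0.5255 0.015  0.026 ]
packed_a 0.64 [ 78. 266.] [ 0.502  -0.1238  0.026 ]
lid_hinge 0.62 [173. 345.] [ 0.5833 -0.0636  0.0305]
recess 0.89 [515. -55.] [ 34. 110.] yaw -0.124
recess 0.42 [ 589. -103.] [294. 339.] yaw -0.258
packed_a 0.98 [512.  10.] [34. 99.] yaw -0.273
packed_a 0.71 [ 505. -126.] [ 49. 119.] yaw -0.109
```

View pics/w2.png

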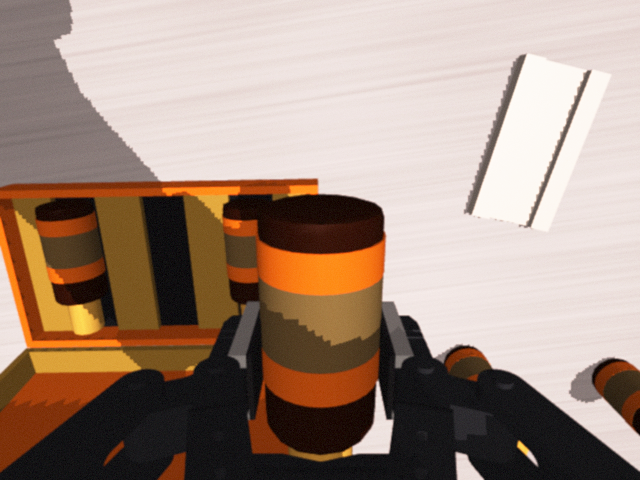

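The wrist view shows the held bottle level and centred between the pads. The empty recess lies between (143,197) and (197,325), and the case's front rim corner is at (318,180). I'll work out the case pose from its corners.

Run:
```python
from h import *
a=grab_frame("top"); cv2.imwrite("pics/top2.png",cv2.resize(a[180:280,275:400,::-1],None,fx=6,fy=6,interpolation=cv2.INTER_CUBIC))
hsv=cv2.cvtColor(a,cv2.COLOR_RGB2HSV)
print("wrist corner",atz("wrist",(318,180),.03), "rim front row", atz("wrist",(12,186),.03))
for uv,z in(((143,197),.006),((184,197),.006),((160,325),.006),((197,325),.006),((184,197),.013),((197,325),.013)): print(uv,z,atz("wrist",uv,z).round(4))
```

```text
wrist corner [0.45937753 0.08080642 0.03      ] rim front row [ 0.43036438 -0.15084558  0.03      ]
(143, 197) 0.006 [ 0.4569 -0.0651  0.006 ]
(184, 197) 0.006 [ 0.4618 -0.0316  0.006 ]
(160, 325) 0.006 [ 0.5748 -0.0819  0.006 ]
(197, 325) 0.006 [ 0.5796 -0.0485  0.006 ]
(184, 197) 0.013 [ 0.4605 -0.0291  0.013 ]
(197, 325) 0.013 [ 0.576  -0.0457  0.013 ]
```

View pics/top2.png

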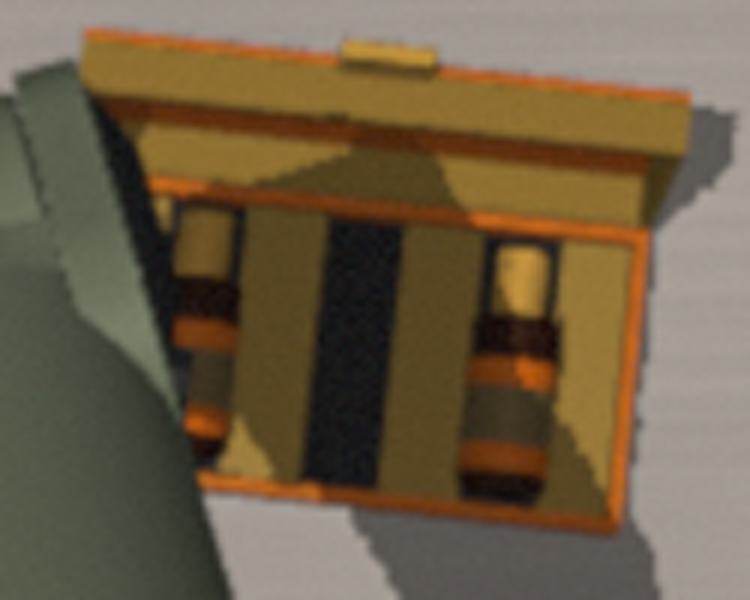

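```bash
python3 -m inch '[[-0.011,-0.0324,0,0,0,0,1],[-0.011,-0.0324,0,0,0,0,1],[-0.011,-0.0324,0,0,0,0,1],[-0.011,-0.0324,0,0,0,0,1],[0,0,0.01,0,0,0,1]]'
python3 -m inch '[[0,0,0.03,0,0,0,1],[0,0,0.03,0,0,0,1],[0,0,0.03,0,0,0,1],[0,0,0.03,0,0,0,1],[0,0,0.015,0,0,0,1]]'
python3 -m inch '[[0,0,0,0,0,0,1],[0,0,0,0,0,0,1]]'
python3 - <<'E'
from h import *
c=calibration("side");a=grab_frame("side");cv2.imwrite("pics/s2.png",cv2.resize(a[130:330,220:470,::-1],None,fx=3,fy=3,interpolation=cv2.INTER_CUBIC))
for d in landmark_of("lid_tab","side")[:2]: print(d)
for d in landmark_of("lid_hinge","side")[:2]: print(d)
E
```

```text
clock: 6.45
position: [0.5049, -0.0592, 0.2]
tool_rot: [-3.14, 0.002, 2.992]
force: [0.0, 0.9, -1.4]
grip_width: 0.0393
finger_force: 36.0
clock: 6.95
position: [0.5029, -0.0541, 0.0619]
tool_rot: [-3.141, -0.003, 2.997]
force: [0.0, 0.1, -0.6]
grip_width: 0.0388
finger_force: 36.0
clock: 7.15
position: [0.5041, -0.0545, 0.0646]
tool_rot: [3.142, -0.0, 2.997]
force: [0.6, -1.0, -1.1]
grip_width: 0.039
finger_force: 36.0
{'xy': [385.3, 190.0], 'score': 0.57}
{'xy': [406.9, 419.6], 'score': 0.57}
{'xy': [367.9, 252.1], 'score': 0.65}
```

View pics/s2.png

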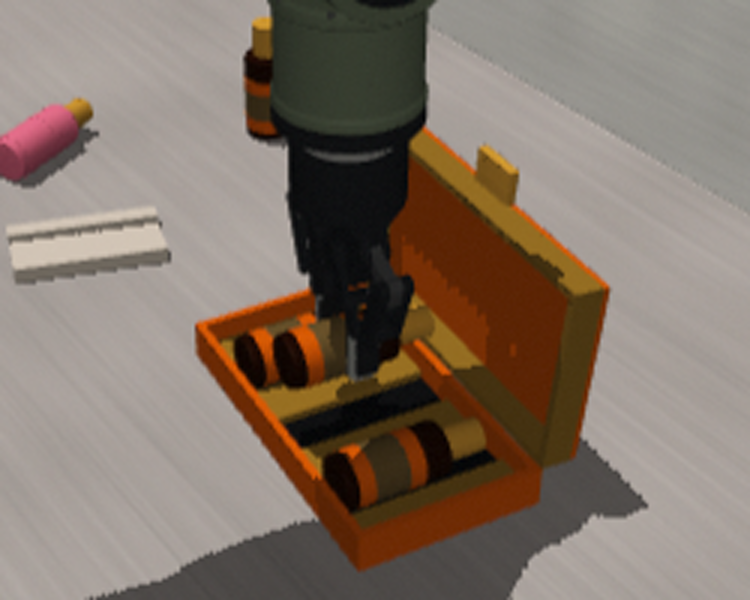

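The side view shows the held bottle, its body's rear end at crop (295,358), poised above the empty recess at (365,410) with its cap towards the hinge. The lid looks clear. Lowering.

```bash
python3 -m inch '[[0,0,0.015,0,0,0,1],[0,0,0.012,0,0,0,1],[0,0,0.008,0,0,0,1],[0,0,0.005,0,0,0,1],[0,0,0.004,0,0,0,1]]'
python3 -m inch '[[0,0,0.003,0,0,0,1],[0,0,0.002,0,0,0,1],[0,0,0.001,0,0,0,1],[0,0,0,0,0,0,1]]'
```

```text
clock: 7.8
position: [0.504, -0.0548, 0.02]
tool_rot: [-3.142, -0.0, 2.997]
force: [-0.3, 0.8, -1.0]
grip_width: 0.0384
finger_force: 36.0
clock: 8.2
position: [0.5041, -0.0548, 0.0143]
tool_rot: [-3.142, 0.0, 2.997]
force: [0.3, -0.3, -2.3]
grip_width: 0.0386
finger_force: 36.0
```

```bash
python3 -m inch '[[0,0,0.001,0,0,0,1],[0,0,0,0,0,0,1],[0,0,0,0,0,0,1]]'
python3 -m inch '[[0,0,0.001,0,0,0,1],[0,0,0,0,0,0,1],[0,0,0,0,0,0,1]]'
```

```text
clock: 8.5
position: [0.5041, -0.0548, 0.0134]
tool_rot: [-3.142, 0.0, 2.997]
force: [-0.1, 0.9, -2.3]
grip_width: 0.0387
finger_force: 36.0
clock: 8.8
position: [0.5042, -0.0548, 0.0128]
tool_rot: [3.142, 0.0, 2.997]
force: [-2.8, 0.8, 12.4]
grip_width: 0.0388
finger_force: 37.3
```

Contact, at the height where the bottle was picked up. Opening only part way, because the neighbouring bottles are close.

```bash
python3 -m inch '[[0,0,0,0,0,0,0.48],[0,0,0,0,0,0,0.44],[0,0,0,0,0,0,0.38],[0,0,0,0,0,0,0.36],[0,0,0,0,0,0,0.36]]'
python3 -m inch '[[0,0,-0.005,0,0,0,0.36],[0,0,-0.015,0,0,0,0.36],[0,0,-0.03,0,0,0,0.36],[0,0,-0.045,0,0,0,0.36],[0,0,-0.05,0,0,0,0.36]]'
python3 -m inch '[[0.02,0,-0.045,0,0,0,0.36],[0.02,0,-0.045,0,0,0,0.36],[0.02,0,-0.02,0,0,0,1],[0,0,0,0,0,0,1],[0,0,0,0,0,0,1]]'
python3 - <<'E'
from h import *
s=telemetry.observe();c=calibration("wrist");a=grab_frame("wrist");grab_frame("side");grab_frame("top");cv2.imwrite("pics/w3.png",a[...,::-1])
print(s["position"],s["tool_rot"],s["qpos"])
for cam in("wrist","side","top"):
 for n,z in (("packed_a",.026),("bottle_cap",.026),("lid_hinge",.0305),("lid_tab",.18)):
  for d in landmark_of(n,cam)[:3]: print(cam,n,round(d["score"],2),np.round(d["xy"]),atz(cam,d["xy"],z,c if cam=="wrist" else None).round(4))
E
```

```text
clock: 9.3
position: [0.504, -0.0548, 0.0123]
tool_rot: [-3.142, -0.0, 2.997]
force: [-0.7, 0.1, 0.5]
grip_width: 0.0547
finger_force: 0.0
clock: 9.8
position: [0.5032, -0.0548, 0.1586]
tool_rot: [-3.141, -0.002, 2.997]
force: [0.9, 0.1, -0.0]
grip_width: 0.0548
finger_force: 0.0
clock: 10.3
position: [0.4448, -0.0461, 0.2678]
tool_rot: [3.141, 0.001, 2.997]
force: [0.1, 0.4, 0.3]
grip_width: 0.0112
finger_force: 0.0
[ 0.44478211 -0.04605212  0.26779963] [3.14120968e+00 1.47835864e-03 2.99700190e+00] [-0.10810084  0.19027849  0.09122173  2.00431339 -0.02140801  0.94636062
  1.42018013]
wrist packed_a 0.83 [395. 259.] [0.5231 0.0149 0.026 ]
wrist packed_a 0.66 [248. 259.] [ 0.5031 -0.1247  0.026 ]
wrist bottle_cap 0.88 [323. 312.] [ 0.5694 -0.0621  0.026 ]
wrist lid_hinge 0.59 [322. 327.] [ 0.5836 -0.0648  0.0305]
side packed_a 0.96 [323. 243.] [0.5234 0.0155 0.026 ]
side packed_a 0.66 [356. 281.] [ 0.5072 -0.1247  0.026 ]
side bottle_cap 0.95 [246. 164.] [0.5527 0.4384 0.026 ]
side bottle_cap 0.93 [362. 255.] [ 0.5676 -0.0661  0.026 ]
side bottle_cap 0.7 [204. 195.] [0.3915 0.3536 0.026 ]
side lid_hinge 0.79 [369. 254.] [ 0.5798 -0.0757  0.0305]
side lid_tab 0.77 [385. 188.] [ 0.6142 -0.0716  0.18  ]
side lid_tab 0.69 [356. 282.] [ 0.3973 -0.2617  0.18  ]
top packed_a 0.5 [306. 234.] [0.5242 0.0195 0.026 ]
top packed_a 0.18 [339. 212.] [ 0.5833 -0.0708  0.026 ]
top bottle_cap 0.97 [189. 286.] [0.3904 0.3351 0.026 ]
top bottle_cap 0.79 [153. 225.] [0.5555 0.4335 0.026 ]
top bottle_cap 0.66 [256. 338.] [0.2496 0.156  0.026 ]
top lid_hinge 0.77 [340. 212.] [ 0.582  -0.0746  0.0305]
top lid_tab 0.82 [339. 189.] [ 0.6161 -0.0673  0.18  ]
```

View pics/w3.png

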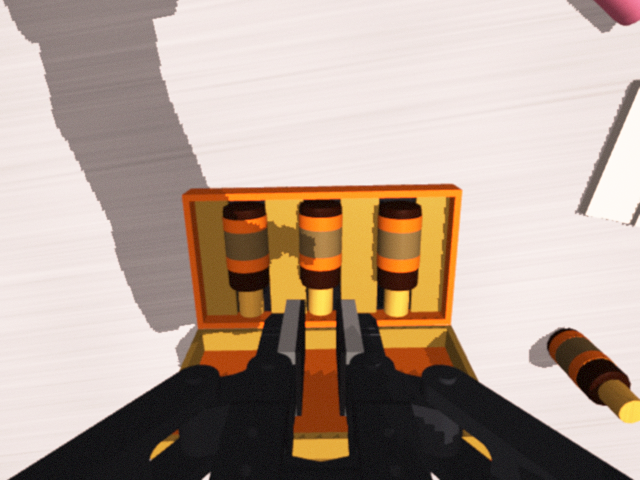

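The wrist view shows the bottle at (321,245) lying in the middle recess, in line with both neighbours and with its cap (320,300) towards the hinge. The lid hinge is near (322,327). Next I go over and behind the lid and work out the closing arc.

```bash
python3 -m inch '[[-0.043,0,0,0,0,0,1],[-0.043,0,0,0,0,0,1],[-0.043,0,0,0,0,0,1],[-0.043,0,0,0,0,0,1],[-0.043,0,0,0,0,0,1]]'
python3 -m inch '[[0,0,0,0,0,0,1],[0,0,0.03,0,0,0,1],[0,0,0.035,0,0,0,1],[0,0,0.035,0,0,0,1],[0,0,0.023,0,0,0,1]]'
python3 -m inch '[[0,0,0,0,0,0,1],[0,0,0,0,0,0,1]]'
python3 - <<'E'
from h import *
s=telemetry.observe();p=s["position"];print(p,s["tool_rot"],s["qpos"])
u=np.array([np.cos(-.142),np.sin(-.142)]);v=np.array([-u[1],u[0]]);H=np.array([.5825,-.065])
f=-(p[:2]-H)@u;print("f",f,"v",(p[:2]-H)@v,"z",p[2])
t=np.r_[np.arange(1.7,0.25,-.06),np.arange(.22,-.03,-.04)]
F=.12*np.cos(t)-.027*np.sin(t)-.011;Z=.0305+.12*np.sin(t)+.027*np.cos(t)
pf,pz=f,p[2]
for a,x,z in zip(t,F,Z): print(round(a,2),"f %.4f z %.4f  row %.4f %.4f"%(x,z,x-pf,-(z-pz)));pf,pz=x,z
E
```

```text
clock: 11.55
position: [0.659, -0.0773, 0.2671]
tool_rot: [3.142, -0.0, 2.997]
force: [-0.2, -0.2, 1.2]
grip_width: 0.0003
finger_force: 0.0
clock: 12.05
position: [0.6562, -0.077, 0.1419]
tool_rot: [-3.141, -0.002, 2.997]
force: [0.2, 0.4, 0.9]
grip_width: 0.0002
finger_force: 0.0
clock: 12.25
position: [0.6575, -0.0772, 0.145]
tool_rot: [-3.142, 0.0, 2.997]
force: [0.4, -0.5, 0.9]
grip_width: 0.0001
finger_force: 0.0
[ 0.65750459 -0.07720525  0.14502367] [-3.14155569e+00  1.03251642e-04  2.99668498e+00] [-0.03223917  0.67575378  0.09368936  1.57359181 -0.07496951  0.8956648
  1.51373666]
f -0.07597699170620165 v -0.0014675128938347274 z 0.14502367143964437
1.7 f -0.0532 z 0.1460  row 0.0227 -0.0010
1.64 f -0.0462 z 0.1483  row 0.0070 -0.0023
1.58 f -0.0391 z 0.1502  row 0.0071 -0.0019
1.52 f -0.0319 z 0.1517  row 0.0072 -0.0015
1.46 f -0.0246 z 0.1527  row 0.0073 -0.0010
1.4 f -0.0172 z 0.1533  row 0.0074 -0.0006
1.34 f -0.0098 z 0.1535  row 0.0074 -0.0002
1.28 f -0.0025 z 0.1532  row 0.0074 0.0003
1.22 f 0.0049 z 0.1525  row 0.0073 0.0007
1.16 f 0.0122 z 0.1513  row 0.0073 0.0012

[... 220 characters left out ...]
2 z 0.1354  row 0.0064 0.0037
0.74 f 0.0594 z 0.1314  row 0.0062 0.0040
0.68 f 0.0653 z 0.1269  row 0.0059 0.0044
0.62 f 0.0710 z 0.1222  row 0.0056 0.0048
0.56 f 0.0763 z 0.1171  row 0.0054 0.0051
0.5 f 0.0814 z 0.1117  row 0.0050 0.0054
0.44 f 0.0861 z 0.1060  row 0.0047 0.0057
0.38 f 0.0904 z 0.1001  row 0.0044 0.0060
0.32 f 0.0944 z 0.0939  row 0.0040 0.0062
0.26 f 0.0980 z 0.0874  row 0.0036 0.0064
0.22 f 0.1002 z 0.0830  row 0.0022 0.0044
0.18 f 0.1022 z 0.0785  row 0.0020 0.0045
0.14 f 0.1041 z 0.0740  row 0.0018 0.0046
0.1 f 0.1057 z 0.0693  row 0.0016 0.0046
0.06 f 0.1072 z 0.0646  row 0.0015 0.0047
0.02 f 0.1084 z 0.0599  row 0.0013 0.0048
-0.02 f 0.1095 z 0.0551  row 0.0011 0.0048
```

```bash
python3 -m inch '[[0.008,0,0,0,0,0,1],[0.008,0,0,0,0,0,1],[0.007,0,-0.001,0,0,0,1],[0.007,0,-0.002,0,0,0,1],[0.007,0,-0.002,0,0,0,1]]'
python3 -m inch '[[0.007,0,-0.0015,0,0,0,1],[0.0073,0,-0.001,0,0,0,1],[0.0074,0,-0.0006,0,0,0,1],[0.0074,0,-0.0002,0,0,0,1],[0.0074,0,0.0003,0,0,0,1]]'
python3 - <<'E'
from h import *
for c in("side","top"):
 grab_frame(c)
 for d in landmark_of("lid_tab",c)[:1]: print(d,[np.round(atz(c,d["xy"],z),3) for z in (.17,.185)])
E
```

```text
clock: 12.75
position: [0.6204, -0.0718, 0.1499]
tool_rot: [3.142, 0.001, 2.997]
force: [2.4, -0.4, -0.4]
grip_width: 0.0002
finger_force: 0.0
clock: 13.25
position: [0.5841, -0.0666, 0.1524]
tool_rot: [-3.141, 0.0, 2.997]
force: [2.3, -1.7, 1.9]
grip_width: 0.0003
finger_force: 1.2
{'xy': [358.9, 193.2], 'score': 0.76} [array([ 0.569, -0.046,  0.17 ]), array([ 0.554, -0.065,  0.185])]
```

The lid follows with about 2.4 N. Continuing along the arc.

```bash
python3 -m inch '[[0.0073,0,0.0007,0,0,0,1],[0.0073,0,0.0012,0,0,0,1],[0.0072,0,0.0016,0,0,0,1],[0.0071,0,0.002,0,0,0,1],[0.007,0,0.0025,0,0,0,1]]'
python3 -m inch '[[0.0068,0,0.0029,0,0,0,1],[0.0066,0,0.0033,0,0,0,1],[0.0064,0,0.0037,0,0,0,1],[0.0062,0,0.004,0,0,0,1],[0.0059,0,0.0044,0,0,0,1]]'
python3 -m inch '[[0.0056,0,0.0048,0,0,0,1],[0.0054,0,0.0051,0,0,0,1],[0.005,0,0.0054,0,0,0,1],[0.0047,0,0.0057,0,0,0,1],[0.0044,0,0.006,0,0,0,1]]'
```

```text
clock: 13.95
position: [0.5485, -0.0614, 0.1442]
tool_rot: [-3.141, 0.0, 2.997]
force: [1.2, -2.4, -0.2]
grip_width: -0.0001
finger_force: 0.9
clock: 14.45
position: [0.517, -0.0566, 0.1257]
tool_rot: [3.142, -0.0, 2.997]
force: [0.6, -0.8, 1.0]
grip_width: 0.0002
finger_force: 0.8
clock: 14.95
position: [0.4923, -0.0531, 0.0985]
tool_rot: [-3.142, -0.0, 2.997]
force: [0.2, -1.2, 1.4]
grip_width: -0.0
finger_force: 0.7
```

Now the last part, at reduced speed.

```bash
python3 -m inch '[[0.003,0,0.005,0,0,0,1],[0.0028,0,0.005,0,0,0,1],[0.0024,0,0.0045,0,0,0,1],[0.002,0,0.0045,0,0,0,1],[0.002,0,0.004,0,0,0,1]]'
python3 -m inch '[[0.0018,0,0.004,0,0,0,1],[0.0014,0,0.004,0,0,0,1],[0.001,0,0.003,0,0,0,1],[0.001,0,0.003,0,0,0,1],[0.0008,0,0.0025,0,0,0,1]]'
python3 -m inch '[[0,0,0.0015,0,0,0,1],[0,0,0.001,0,0,0,1],[0,0,0.001,0,0,0,1],[0,0,0,0,0,0,1]]'
```

```text
clock: 15.45
position: [0.4806, -0.0514, 0.0756]
tool_rot: [-3.142, 0.0, 2.997]
force: [1.5, -0.4, 0.1]
grip_width: -0.0
finger_force: 0.4
clock: 15.95
position: [0.4747, -0.0505, 0.0593]
tool_rot: [-3.142, 0.0, 2.997]
force: [0.8, -0.1, 0.7]
grip_width: 0.0003
finger_force: 0.4
clock: 16.35
position: [0.4746, -0.0505, 0.0572]
tool_rot: [3.141, -0.0, 2.997]
force: [-10.5, 1.8, 40.1]
grip_width: -0.0002
finger_force: 20.0
```

The lid has seated firmly (40 N through the fingertip, tip at 57.2 mm). Retreating and checking.

```bash
python3 -m inch '[[0,0,-0.003,0,0,0,1],[0,0,-0.02,0,0,0,1],[0,0,-0.04,0,0,0,1],[0,0,-0.045,0,0,0,1],[0.04,0.03,-0.045,0,0,0,1]]'
python3 -m inch '[[0.04,0.045,0,0,0,0,1],[0,0.045,0,0,0,0,1],[0,0.045,0,0,0,0,1],[0,0,0,0,0,0,1],[0,0,0,0,0,0,1]]'
python3 - <<'E'
from h import *
a=grab_frame("side");cv2.imwrite("pics/s4.png",a[...,::-1])
for n,z in(("lid_tab",.0535),("stand_a",0),("sleeves",0)):
  for d in landmark_of(n,"side")[:2]: print(n,d["score"],np.round(d["xy"]),atz("side",d["xy"],z).round(3))
print(proj("side",np.r_[np.array([.5825,-.065])-.1495*np.array([.99,-.142]),.0535]),telemetry.observe()["clock"])
E
```

```text
clock: 16.85
position: [0.4505, -0.0259, 0.1998]
tool_rot: [-3.141, 0.003, 2.993]
force: [1.2, 2.5, 0.8]
grip_width: -0.0004
finger_force: 0.0
clock: 17.35
position: [0.4339, 0.1073, 0.1973]
tool_rot: [-3.141, -0.0, 2.999]
force: [-0.0, -0.5, -0.0]
grip_width: -0.0001
finger_force: 0.0
lid_tab 0.57 [304. 266.] [ 0.43  -0.053  0.053]
stand_a 0.96 [307. 172.] [0.692 0.341 0.   ]
stand_a 0.78 [327. 198.] [0.658 0.194 0.   ]
sleeves 0.73 [404. 426.] [ 0.382 -0.414  0.   ]
[np.float64(303.3937965556995), np.float64(262.5114273362673)] 17.55
```

View pics/s4.png

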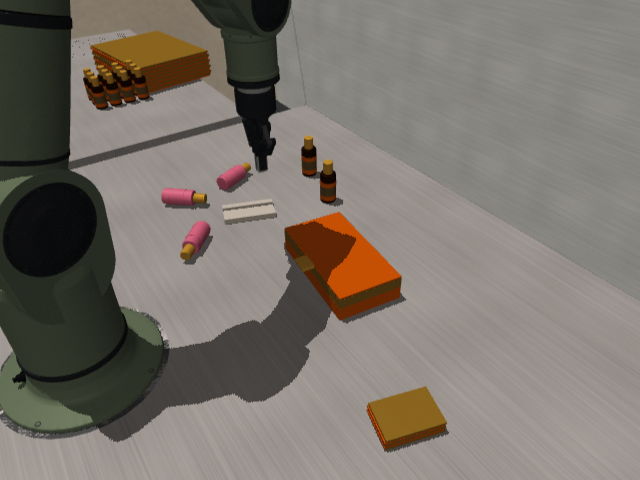

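The side view shows the case shut flush, with the tab at (304,266) where a closed lid puts it. The standing bottles at (309,158) and (328,183) and the sleeves at (405,415) are undisturbed, and the arm is clear.

```bash
python3 -c "from workcell import bot; print(bot.job_done())"
```

```text
the job is handed in; nothing more can be done
None
```

The bottle lies in the middle recess with its cap towards the hinge, the lid is fully shut, and the job was handed in at about 17.6 s with the standing bottles and sleeves undisturbed; the closing fingertip pressed the seated lid with about 40 N before I backed off.

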